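Turn the embossing die home in its holder

TASK

Put the blue-handled embossing die into the steel die holder: set it down on the holder's face, centred, with its key turned half a right angle or more away from the slot, then keep pressing lightly and turn it on the face until the key drops into the slot and the brass disc lies flat on the holder. Let go of it, and leave the red and yellow dies standing where they are.

Things in the scene. Friction and masses are not known exactly. Their poses are not given: they have to be found in the camera images.
- die_blue: Round die standing on its key: dark steel key bar below (52 mm along x, 20 along y, 12 high), brass disc 80 mm across from 12 to 24 mm up, on top an upright blue grip bar in line with the key (56 mm along x, 18 along y, from 24 to 60 mm up). About 0.3 kg. Origin: centre of the key's underside; z up. The one to seat. Either way round (half a turn) fits the slot.
- die_red: Round die standing on its key: dark steel key bar below (52 mm along x, 20 along y, 12 high), brass disc 80 mm across from 12 to 24 mm up, on top an upright red grip bar in line with the key (56 mm along x, 18 along y, from 24 to 60 mm up). About 0.3 kg. Origin: centre of the key's underside; z up. Bystander.
- die_yellow: Round die standing on its key: dark steel key bar below (52 mm along x, 20 along y, 12 high), brass disc 80 mm across from 12 to 24 mm up, on top an upright yellow grip bar in line with the key (56 mm along x, 18 along y, from 24 to 60 mm up). About 0.3 kg. Origin: centre of the key's underside; z up. Bystander.
- holder: Fixed steel block 140 x 140 mm, 30 high; in its flat top one slot, 68 mm long along x, 36 wide along y, 16 deep, with a white line running on from each end. Origin: centre of the underside; z up. The key has 8 mm room all round and drops once within about 18 degrees of the slot. Resting on the face the die's origin is 30 mm above the holder's; dropped home, 18 mm.

How it is judged:
By the outcome, as a careful person would: the job done as asked, in the order asked, and still so for the second after the job is handed in, with the robot touching nothing.
It also fails if it takes over 40 s, if anything falls off the work surface, if the arm or the gripper's body presses on something with over 40 N, if the wrist force passes 120 N, or if a joint passes its speed limit or range.

ROBOT

A 6-joint arm with a two-finger parallel gripper is mounted at the origin on the work surface. World frame = base frame: x ahead of the robot, y to its left, z up, the work surface at z = 0. Lengths are in m, angles in rad, forces in N, time in s.
With the tool pointing down it reaches from about 0.425 to 0.95 m from the base axis. Payload 14.7 kg.
Tool frame: the origin (TCP) lies on the centre line of the jaws, within the pads' length; the fingertips stand 25 mm ahead of it and the grasp point (between the pads) lies 6 mm ahead of it; z points along the fingers, y is the line along which they close (so a half turn about z gives the same grasp; the last joint's range is limited). The gripper opens to 85 mm and grips with 20 to 120 N. Pads are 22 mm wide; open, the fingers measure 114 mm over their backs; the gripper's body (76 mm by 85 mm) begins 54 mm behind the grasp point. The pads swing forward as they close: fully open they stand 13 mm farther back than shut.
Start: joints at [-1.218, 0.48, 1.596, -0, 1.065, -0.047], TCP at [0.253, -0.599, 0.221] pointing down, gripper open.
Joint ranges: [-2.75, 2.75], [-0.82, 2.05], [0.23, 2.67], [-1.56, 4.7], [0.09, 2.69], [-2.92, 2.92]. Speed limits (rad/s): [1.89, 1.89, 2.39, 3.01, 3.01, 3.01].

INTERFACE

Orientations are given as a unit quaternion [w, x, y, z].
In Python, from station import sensors, vision, ctrl gives the robot as it stands. The module is installed in compiled form; this text tells all that it offers.
- The arm moves only by the tool play_rows, never from a script. Its argument "targets" is a list of rows, each an object of numbers: "x", "y", "z": the shift along the tool's x, y, z in cm; "rx", "ry", "rz": the turn, a rotation vector about the tool's x, y, z in rad. In form: [{"x": .., "y": .., "z": .., "rx": .., "ry": .., "rz": ..}, ...]. A call has 1 to 10 rows; each row shifts and turns the commanded pose from where the row before left it, along the tool's axes as they then stand; what a row does not reach is not made up. A row lasts 1/8 s, in which the tool goes at most 62.5 mm and 10.7 degrees, less where a joint would pass 70% of its speed; a pose out of reach is approached as far as the arm can. A call with a gripper value outside its range is refused whole. "hand" is the finger opening in cm, from 0 to 8.54, set as the call begins (left out, the last holds). The fingers move at their own pace and stop on an object; "grip_force" is the grip in N (left out, the last holds). Time passes only in rows, so rows that do not move let the fingers close. It gives the time, the measured TCP pose, the force, the opening and the grip force at its end, in the units of the state.
- sensors.sense(): the state, without advancing time (a new reading comes with each control period).
- vision.read_camera(name): name is "side" or "top"; returns (picture, depth): 480x640x3 uint8, blue, green, red; 480x640 float32, m along the optical axis (not along the pixel's ray), 0 where there is no reading.
- vision.calibration(name): a dict with "K" (3x3 intrinsics, pixels), "k1" (the pictures are not rectified: a ray, as slopes to the right and down, at radius r is drawn at 1 + k1 r^2 times it, then the intrinsics apply), "rvec" (rotation vector, rad) and "tvec" (3), from world to camera coordinates, as OpenCV has them. Camera axes: x right, y down, z forward; pixel columns grow to the right and rows downward; lengths in m; the calibration is good to about 2 mm. A picture is of the moment at which its call begins. calibration takes no time and is no camera call.
- ctrl.finish_job(): hands the job in; it is judged then, once.
The state is a dict: "time": time; "qpos": joint angles; "joint_velocities": joint speeds; "joint_efforts": joint torques, N m; "tool_pos": TCP position; "tcp_rot": TCP orientation; "force": force on the tool from outside, world axes, zero at the start; "wrist_torque": the same for the moment, N m; "opening": finger opening in m; "grip_force": force on a finger pad.
Only numpy, scipy, OpenCV 4.12 (cv2) and the standard library are available. Lean on these libraries where they do the work, as an engineer would, in place of code of your own. Each camera call takes 0.05 s, during which the arm holds its last target. There are 200 camera calls.

## Working session

There is one attempt and no reset: what is moved stays moved. The work goes in short steps, Python scripts to look and compute and a tool call to move; the robot and the scene stay as the last step left them, time stands still between calls to the robot, and variables do not carry over. Pictures are saved under pics/ and viewed, at most 10 in all, crops included, and the job is handed in when it is done.

Besides the shell and the picture viewer there is one more tool, called after "Call:" by a JSON object that holds its "name" and its "arguments", one argument or row to a line. play_rows: Moves the arm, as the interface text tells. Its arguments: {"type":"object","properties":{"targets":{"type":"array","items":{"type":"object","properties":{"x":{"type":"number"},"y":{"type":"number"},"z":{"type":"number"},"rx":{"type":"number"},"ry":{"type":"number"},"rz":{"type":"number"}}}},"hand":{"type":"number"},"grip_force":{"type":"number"}},"required":["targets"]}

```bash
mkdir -p pics
python3 - <<'E'
from station import sensors, vision
import cv2, numpy as np
for n in("top","side"):
    p,d=vision.read_camera(n); cv2.imwrite(f"pics/{n}0.png",p); np.savez(f"{n}0.npz",p=p,d=d)
    c=vision.calibration(n); print(n,c)
s=sensors.sense(); print(s)
E
```

```text
top {'K': array([[487.27390612,   0.        , 320.51985756],
       [  0.        , 487.27390612, 244.2524896 ],
       [  0.        ,   0.        ,   1.        ]]), 'k1': -0.0559099865130129, 'rvec': array([ 2.22058545, -1.96641559,  0.20965998]), 'tvec': array([-0.00333455,  0.55268466,  0.65732289])}
side {'K': array([[486.08731055,   0.        , 320.74360686],
       [  0.        , 486.08731055, 242.54616614],
       [  0.        ,   0.        ,   1.        ]]), 'k1': 0.043684772261373565, 'rvec': array([ 2.33469059, -0.50813666,  0.18422217]), 'tvec': array([-0.48485744,  0.23186104,  0.62528425])}
{'time': 0.1, 'qpos': array([-1.21763890e+00,  4.80730706e-01,  1.59681406e+00,  9.00427074e-06,
        1.06506425e+00, -4.65739383e-02]), 'joint_velocities': array([-0.00148547, -0.00109796, -0.00203415,  0.0003138 ,  0.00026634,
       -0.00120439]), 'joint_efforts': array([ 7.59318682e-04, -9.52256370e+01, -4.31040215e+01, -1.36593590e-04,
        5.15763080e-03, -9.92485752e-06]), 'tool_pos': array([ 0.25287238, -0.59839874,  0.2206603 ]), 'tcp_rot': array([-5.02821640e-04,  9.80093561e-01,  1.98535524e-01, -7.37037055e-05]), 'force': array([-0.33132766, -0.40519909,  0.01128218]), 'wrist_torque': array([-0.03332534, -0.02729981, -0.00844376]), 'grip_force': 0.0, 'opening': 0.0852934602088091}
```

View pics/top0.png

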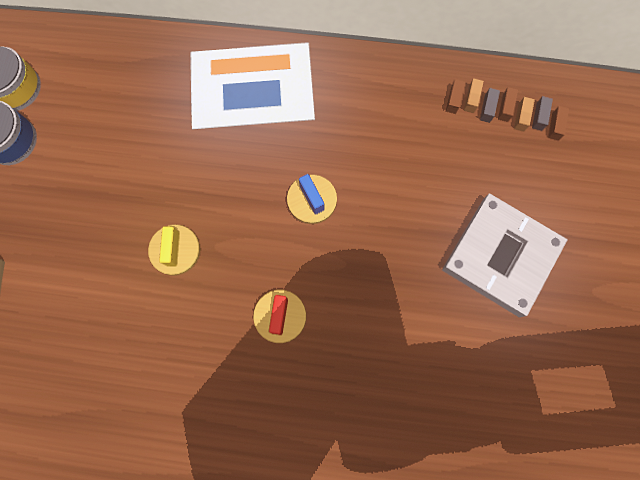

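View pics/side0.png

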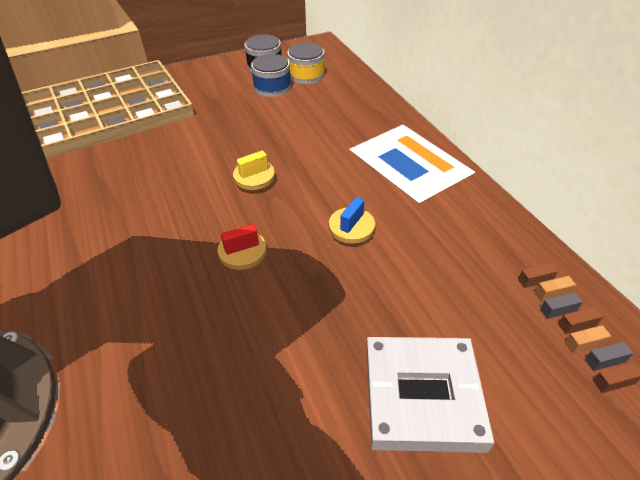

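The top view shows the blue die's disc at about (312,199), its grip bar running (303,178)-(320,211). Red is at (279,316), yellow at (173,250). The holder face is centred at about (507,254), with its slot and white lines running (490,284)-(524,222). The side view agrees: blue at (352,222), holder at (427,390).

```bash
cat > h.py <<'E'
import numpy as np, cv2
from station import vision, sensors
from scipy.spatial.transform import Rotation as R
def cal(n):
    c=vision.calibration(n); return c["K"],c["k1"],cv2.Rodrigues(c["rvec"])[0],c["tvec"]
def slopes(n,uv):
    K,k1,_,_=cal(n); uv=np.atleast_2d(np.float64(uv)).reshape(-1,1,2)
    return cv2.undistortPoints(uv,K,np.array([k1,0,0,0.])).reshape(-1,2)
def onplane(n,uv,z):
    _,_,Rm,t=cal(n); s=slopes(n,uv); d=np.c_[s,np.ones(len(s))]@Rm; o=-Rm.T@t
    return o+d*((z-o[2])/d[:,2])[:,None]
def depthpts(n,uv,dep):
    _,_,Rm,t=cal(n); s=slopes(n,uv); return (np.c_[s,np.ones(len(s))]*dep[:,None]-t)@Rm
def maskpts(n,m,d):
    v,u=np.nonzero(m&(d>0)); return depthpts(n,np.c_[u,v],d[v,u])
def axis(p):
    q=p[:,:2]-p[:,:2].mean(0); return np.degrees(np.arctan2(*np.linalg.svd(q,full_matrices=False)[2][0][::-1]))%180
def rect(P):
    (c,s,a)=cv2.minAreaRect(np.float32(P[:,:2]*1000)); return np.round(c,1),np.round(s,1),round(a,1)
def hsv(p): return [x.astype(int) for x in cv2.split(cv2.cvtColor(p,cv2.COLOR_BGR2HSV))]
E
python3 - <<'E'
from h import *
for n,win in(("top",(280,345,165,230)),("side",(320,385,190,250))):
    f=np.load(n+"0.npz");p,d=f["p"],f["d"];H,S,V=hsv(p)
    W=np.zeros(H.shape,bool);W[win[2]:win[3],win[0]:win[1]]=1
    b=W&(H>100)&(H<130)&(S>120)
    P=maskpts(n,b,d);T=P[P[:,2]>P[:,2].max()-.006]
    print(n,"bar z",P[:,2].min(),P[:,2].max(),"top",T.mean(0),rect(T),axis(T),len(T))
    br=W&(H>18)&(H<32)&(S>100)&(V>100)
    P=maskpts(n,br,d); print(" disc z",np.median(P[:,2]))
    c=max(cv2.findContours((br|b).astype(np.uint8),0,2)[0],key=cv2.contourArea)
    br8=cv2.findContours(br.astype(np.uint8),0,2)[0]; 
    Q=onplane(n,np.vstack(br8).reshape(-1,2),.024)
    (cc,r)=cv2.minEnclosingCircle(np.float32(Q[:,:2]*1000));print(" disc",cc,r)
    # holder
    win=(430,580,180,330) if n=="top" else(350,510,325,460)
    W[:]=0;W[win[2]:win[3],win[0]:win[1]]=1
    v,u=np.nonzero(W&(d>0));P=depthpts(n,np.c_[u,v],d[v,u]);k=(P[:,2]>.022)&(P[:,2]<.038)
    m=np.zeros(H.shape,np.uint8);m[v[k],u[k]]=1;m=cv2.morphologyEx(m,cv2.MORPH_OPEN,np.ones((3,3)))
    m&=((S<70)&(V>60)).astype(np.uint8)|0
    cs,hi=cv2.findContours(m,cv2.RETR_CCOMP,cv2.CHAIN_APPROX_NONE)
    i=max(range(len(cs)),key=lambda i:cv2.contourArea(cs[i]))
    print(" holder",rect(onplane(n,cs[i].reshape(-1,2),.03)),np.median(P[k,2]))
    for j in range(len(cs)):
        if hi[0][j][3]==i and cv2.contourArea(cs[j])>150: print("  hole",rect(onplane(n,cs[j].reshape(-1,2),.03)))
    w=W&(S<25)&(V>235); 
    if w.sum()>10:
        vv,uu=np.nonzero(w);Q=onplane(n,np.c_[uu,vv],.03);print("  white",Q.mean(0),axis(Q),rect(Q),w.sum())
E
```

```text
top bar z 0.03560201897970893 0.06435039873389374 top [0.62916126 0.08775245 0.06055185] (array([629.5,  88. ]), array([54.3, 16.9]), 34.4) 34.05751412919213 363
 disc z 0.024642440555378686
 disc (629.7406005859375, 88.0783462524414) 39.579734802246094
 holder (array([ 576.1, -221.7]), array([141.9, 143.9]), 64.4) 0.030319187505591115
  hole (array([ 576. , -221.4]), array([37.1, 68. ]), 65.0)
  white [ 0.56756008 -0.21654083  0.03      ] 171.7150227304691 (array([ 576.7, -222.2]), array([137.6, 137.7]), 65.1) 195
side bar z 0.026182885056854063 0.06197533994515971 top [0.62815711 0.08545989 0.05943085] (array([629.4,  87.1]), array([56.2, 16.9]), 34.8) 34.65263008850465 244
 disc z 0.023894792431327822
 disc (626.6259155273438, 83.76118469238281) 42.72373962402344
 holder (array([ 575.9, -223.7]), array([143.7, 141.3]), 64.7) 0.02991432625840314
  hole (array([ 575.1, -223.7]), array([36.5, 73.8]), 65.7)
  white [ 0.57488315 -0.22875045  0.03      ] 66.44501933308328 (array([ 577.3, -222.8]), array([139.4, 138.8]), 64.3) 9423
```

Call:
{"name": "play_rows", "arguments": {
  "targets": [
    {"rz": -0.1},
    {"rz": -0.1},
    {"x": 4.65, "y": -2.35},
    {"x": 4.65, "y": -2.35},
    {"x": 4.65, "y": -2.35},
    {"x": 4.65, "y": -2.35},
    {"x": 4.65, "y": -2.35},
    {"x": 4.65, "y": -2.35},
    {"x": 4.65, "y": -2.35},
    {"x": 4.65, "y": -2.35}
  ],
  "hand": 8.5,
  "grip_force": 60
}}

```text
invalid input
```

Call:
{"name": "play_rows", "arguments": {
  "targets": [
    {"x": 4.65, "y": -2.35, "z": 1},
    {"x": 4.65, "y": -2.35, "z": 1},
    {"x": 4.65, "y": -2.35, "z": 1},
    {"x": 4.65, "y": -2.35, "z": 1},
    {"x": 4.65, "y": -2.35, "z": 1},
    {"x": 4.65, "y": -2.35, "z": 1},
    {"x": 4.65, "y": -2.35, "z": 1},
    {},
    {}
  ]
}}

```text
invalid input
```

Call:
{"name": "play_rows", "arguments": {
  "targets": [
    {"x": 0, "y": 0, "z": 0, "rx": 0, "ry": 0, "rz": -0.1},
    {"x": 0, "y": 0, "z": 0, "rx": 0, "ry": 0, "rz": -0.1},
    {"x": 4.65, "y": -2.35, "z": 0, "rx": 0, "ry": 0, "rz": 0},
    {"x": 4.65, "y": -2.35, "z": 0, "rx": 0, "ry": 0, "rz": 0},
    {"x": 4.65, "y": -2.35, "z": 0, "rx": 0, "ry": 0, "rz": 0},
    {"x": 4.65, "y": -2.35, "z": 0, "rx": 0, "ry": 0, "rz": 0},
    {"x": 4.65, "y": -2.35, "z": 0, "rx": 0, "ry": 0, "rz": 0},
    {"x": 4.65, "y": -2.35, "z": 0, "rx": 0, "ry": 0, "rz": 0},
    {"x": 4.65, "y": -2.35, "z": 0, "rx": 0, "ry": 0, "rz": 0},
    {"x": 4.65, "y": -2.35, "z": 0, "rx": 0, "ry": 0, "rz": 0}
  ],
  "hand": 8.5,
  "grip_force": 60
}}

```text
time: 1.35
tool_pos: [0.4545, -0.232, 0.2211]
tcp_rot: [-0.0, 0.955, 0.295, -0.0]
force: [0.2, 0.1, 0.3]
opening: 0.085
grip_force: 0.0
```

Call:
{"name": "play_rows", "arguments": {
  "targets": [
    {"x": 4.65, "y": -2.35, "z": 1, "rx": 0, "ry": 0, "rz": 0},
    {"x": 4.65, "y": -2.35, "z": 1, "rx": 0, "ry": 0, "rz": 0},
    {"x": 4.65, "y": -2.35, "z": 1, "rx": 0, "ry": 0, "rz": 0},
    {"x": 4.65, "y": -2.35, "z": 1, "rx": 0, "ry": 0, "rz": 0},
    {"x": 4.65, "y": -2.35, "z": 1, "rx": 0, "ry": 0, "rz": 0},
    {"x": 4.65, "y": -2.35, "z": 1, "rx": 0, "ry": 0, "rz": 0},
    {"x": 4.65, "y": -2.35, "z": 1, "rx": 0, "ry": 0, "rz": 0},
    {"x": 0, "y": 0, "z": 0, "rx": 0, "ry": 0, "rz": 0},
    {"x": 0, "y": 0, "z": 0, "rx": 0, "ry": 0, "rz": 0}
  ]
}}

```text
time: 2.48
tool_pos: [0.6292, 0.0859, 0.1507]
tcp_rot: [-0.0, 0.955, 0.296, -0.001]
force: [-0.6, 0.5, 0.0]
opening: 0.0847
grip_force: 0.0
```

Call:
{"name": "play_rows", "arguments": {
  "targets": [
    {"x": 0.1, "y": -0.13, "z": 2.5, "rx": 0, "ry": 0, "rz": 0},
    {"x": 0, "y": 0, "z": 3, "rx": 0, "ry": 0, "rz": 0},
    {"x": 0, "y": 0, "z": 2, "rx": 0, "ry": 0, "rz": 0},
    {"x": 0, "y": 0, "z": 1, "rx": 0, "ry": 0, "rz": 0},
    {"x": 0, "y": 0, "z": 0.7, "rx": 0, "ry": 0, "rz": 0},
    {"x": 0, "y": 0, "z": 0, "rx": 0, "ry": 0, "rz": 0}
  ]
}}

```text
time: 3.22
tool_pos: [0.6299, 0.0873, 0.0594]
tcp_rot: [0.0, 0.955, 0.295, 0.0]
force: [0.3, -0.1, 0.1]
opening: 0.0848
grip_force: 0.0
```

Call:
{"name": "play_rows", "arguments": {
  "targets": [
    {"x": 0, "y": 0, "z": 0, "rx": 0, "ry": 0, "rz": 0},
    {"x": 0, "y": 0, "z": 0, "rx": 0, "ry": 0, "rz": 0},
    {"x": 0, "y": 0, "z": 0, "rx": 0, "ry": 0, "rz": 0},
    {"x": 0, "y": 0, "z": 0, "rx": 0, "ry": 0, "rz": 0},
    {"x": 0, "y": 0, "z": 0, "rx": 0, "ry": 0, "rz": 0},
    {"x": 0, "y": 0, "z": 0, "rx": 0, "ry": 0, "rz": 0}
  ],
  "hand": 1,
  "grip_force": 60
}}

```text
time: 3.98
tool_pos: [0.6299, 0.0876, 0.0592]
tcp_rot: [-0.0, 0.955, 0.295, -0.0]
force: [-0.1, -0.5, -0.3]
opening: 0.0101
grip_force: 0.0
```

Run:
```python
from h import *
a,_=vision.read_camera("top");b,_=vision.read_camera("side")
f=lambda i,x,y:cv2.resize(i[y:y+160,x:x+160],(400,400),interpolation=cv2.INTER_CUBIC)
cv2.imwrite("pics/g1.png",np.hstack([f(a,232,120),f(b,272,110)]))
s=sensors.sense();print(s["opening"],s["grip_force"],s["tool_pos"])
```

```text
0.009919630048569644 0.0 [0.6298573  0.08759946 0.05915853]
```

View pics/g1.png

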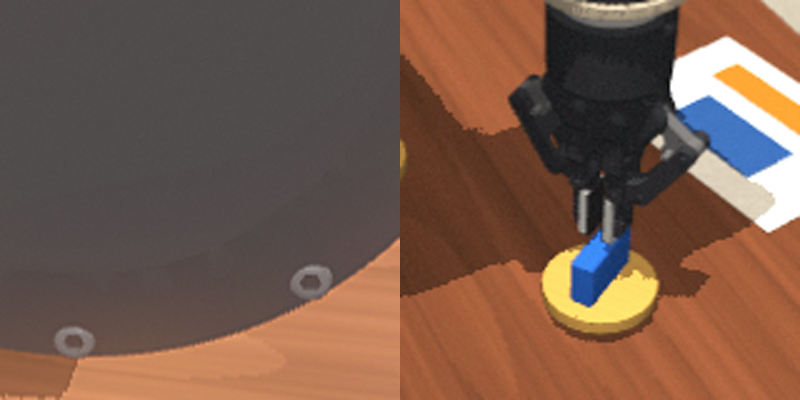

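The side view shows the closed fingers (crop (600,230), full (352,202)) on or above the bar instead of around it. The die is untouched. I'll measure the fingertips against the reported TCP.

Run:
```python
from h import *
p,d=vision.read_camera("side");H,S,V=hsv(p)
K,k1,Rm,t=cal("side")
for z in(.059,.034,.06):
    print(z,cv2.projectPoints(np.array([[.6299,.0876,z]]),Rm,t,K,np.array([k1,0,0,0.]))[0].ravel())
W=np.zeros(H.shape,bool);W[165:212,335:375]=1
P=maskpts("side",W&(S<60),d);P=P[(P[:,2]>.03)&(np.hypot(P[:,0]-.63,P[:,1]-.0875)<.08)]
print("gripper pts low z",np.percentile(P[:,2],[0,1,5,20]),"xy low",P[P[:,2]<np.percentile(P[:,2],15)][:,:2].mean(0))
for z in np.arange(.05,.13,.01):
    k=abs(P[:,2]-z)<.005
    if k.sum():print(round(z,3),k.sum(),P[k].mean(0)*1000,P[k].min(0)*1000,P[k].max(0)*1000)
W=np.zeros(H.shape,bool);W[190:250,320:385]=1
P=maskpts("side",W&(H>100)&(H<130)&(S>120),d);T=P[P[:,2]>P[:,2].max()-.006]
print("bar",T.mean(0),rect(T))
```

```text
0.059 [352.35131965 206.98413023]
0.034 [351.85924716 217.87430531]
0.06 [352.37149284 206.53829236]
gripper pts low z [0.03355365 0.07150466 0.07818843 0.0952061 ] xy low [0.62629819 0.0835848 ]
0.06 3 [618.66601417  91.1596531   58.14551853] [612.38352103  87.12471916  57.18214977] [623.26367554  94.22454821  58.92532915]
0.07 22 [625.24853258  86.31296394  72.31708718] [614.98804956  72.92408159  68.53280421] [633.4547132   97.07532474  74.45906395]
0.08 92 [625.82419463  83.44151766  80.17289934] [613.48146708  68.92992048  75.12027806] [644.88877926  98.75585978  84.96390248]
0.09 112 [626.78028397  82.40739464  90.19639374] [613.20052774  67.92725228  85.02410412] [645.01632791  99.42155632  94.98478194]
0.1 102 [626.20068971  82.33163117  99.88261101] [614.17357177  67.30193588  95.02220149] [643.69005946  98.63130289 104.79231543]
0.11 99 [623.30672612  85.45979177 110.05547398] [608.79342306  66.46046042 105.21120923] [636.36822863 107.75618682 114.96200594]
0.12 246 [627.78711115  79.96467314 120.58750151] [604.13722608  49.09984395 115.03315727] [648.69293319 123.29188691 124.97095658]
bar [0.6296481  0.0742885  0.07874273] (array([631.7,  72.9]), array([ 5.8, 18.7]), 78.3)
```

The bar and disc are where I measured them. The closed fingertips are really at z≈0.070, about 36 mm higher than the reported TCP implies. I'll open the fingers and go lower in small steps, checking the force.

Call:
{"name": "play_rows", "arguments": {
  "targets": [
    {"x": 0, "y": 0, "z": 0, "rx": 0, "ry": 0, "rz": 0},
    {"x": 0, "y": 0, "z": 0, "rx": 0, "ry": 0, "rz": 0},
    {"x": 0, "y": 0, "z": 0, "rx": 0, "ry": 0, "rz": 0},
    {"x": 0, "y": 0, "z": 0, "rx": 0, "ry": 0, "rz": 0},
    {"x": 0, "y": 0, "z": 0, "rx": 0, "ry": 0, "rz": 0},
    {"x": 0, "y": 0, "z": 0.7, "rx": 0, "ry": 0, "rz": 0},
    {"x": 0, "y": 0, "z": 0.7, "rx": 0, "ry": 0, "rz": 0},
    {"x": 0, "y": 0, "z": 0.7, "rx": 0, "ry": 0, "rz": 0},
    {"x": 0, "y": 0, "z": 0.6, "rx": 0, "ry": 0, "rz": 0},
    {"x": 0, "y": 0, "z": 0, "rx": 0, "ry": 0, "rz": 0}
  ],
  "hand": 6
}}

```text
time: 5.38
tool_pos: [0.6295, 0.0876, 0.0315]
tcp_rot: [-0.0, 0.955, 0.295, -0.0]
force: [0.6, -0.4, 0.5]
opening: 0.0602
grip_force: 0.0
```

Run:
```python
from h import *
p,d=vision.read_camera("side");H,S,V=hsv(p)
cv2.imwrite("pics/g2.png",cv2.resize(p[130:250,280:440],(800,600),interpolation=cv2.INTER_CUBIC))
W=np.zeros(H.shape,bool);W[150:235,310:400]=1
P=maskpts("side",W&(S<60),d);P=P[(P[:,2]>.02)&(np.hypot(P[:,0]-.63,P[:,1]-.0875)<.08)]
for z in np.arange(.02,.1,.01):
    k=abs(P[:,2]-z)<.005
    if k.sum():print(round(z,3),k.sum(),P[k].min(0)*1000,P[k].max(0)*1000)
```

```text
0.02 4 [608.36415556  71.25874101  23.94384729] [659.34902513 101.9697924   24.75211641]
0.03 12 [602.53719178  67.03470018  25.21932858] [655.71752765 123.43631016  34.92241825]
0.04 3 [602.51600382  77.60908037  36.74555802] [602.83089433  78.15958759  41.89286032]
0.05 42 [599.91290372  52.28571942  45.47624868] [647.66202165 118.1386138   54.87231558]
0.06 94 [599.02195485  48.13048858  55.14775684] [658.74760191 118.0948913   64.79379376]
0.07 106 [599.32624759  47.73644367  65.05268038] [658.64799428 120.60956166  74.91778824]
0.08 101 [599.32264926  48.02269561  75.11279762] [656.87090766 120.8589656   84.99392148]
0.09 100 [588.88018919  33.47538771  85.12607561] [653.24480994 127.06754685  94.99364602]
```

View pics/g2.png

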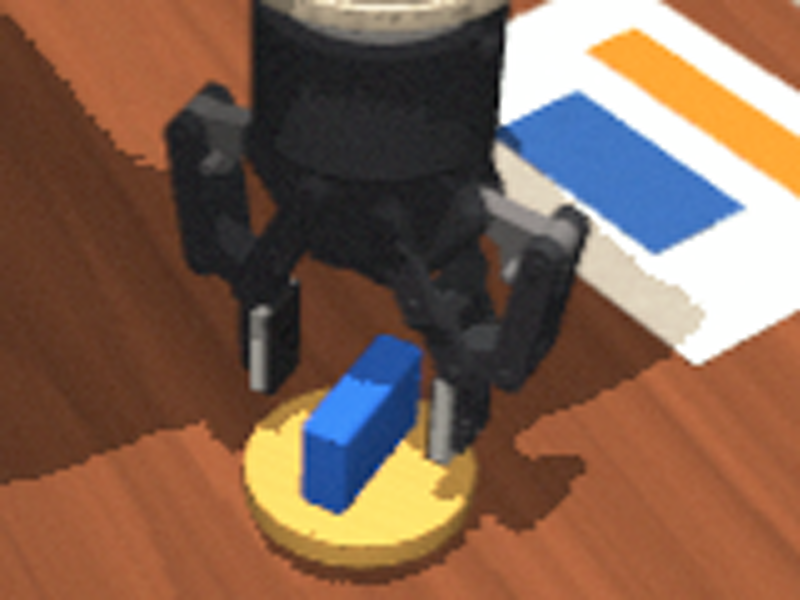

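The image shows the pads on either side of the bar (tips at crop (260,385) and (440,455)) and parallel to it, about 20 mm above the disc. I'll lower a little and close.

Call:
{"name": "play_rows", "arguments": {
  "targets": [
    {"x": 0, "y": 0, "z": 0.4, "rx": 0, "ry": 0, "rz": 0},
    {"x": 0, "y": 0, "z": 0.3, "rx": 0, "ry": 0, "rz": 0},
    {"x": 0, "y": 0, "z": 0, "rx": 0, "ry": 0, "rz": 0}
  ]
}}

```text
time: 5.8
tool_pos: [0.6297, 0.0876, 0.025]
tcp_rot: [-0.0, 0.955, 0.295, -0.0]
force: [0.6, 0.0, -0.1]
opening: 0.06
grip_force: 0.0
```

Call:
{"name": "play_rows", "arguments": {
  "targets": [
    {"x": 0, "y": 0, "z": 0, "rx": 0, "ry": 0, "rz": 0},
    {"x": 0, "y": 0, "z": 0, "rx": 0, "ry": 0, "rz": 0},
    {"x": 0, "y": 0, "z": 0, "rx": 0, "ry": 0, "rz": 0},
    {"x": 0, "y": 0, "z": 0, "rx": 0, "ry": 0, "rz": 0},
    {"x": 0, "y": 0, "z": 0, "rx": 0, "ry": 0, "rz": 0},
    {"x": 0, "y": 0, "z": 0, "rx": 0, "ry": 0, "rz": 0}
  ],
  "hand": 0.5,
  "grip_force": 60
}}

```text
time: 6.55
tool_pos: [0.6301, 0.0876, 0.0255]
tcp_rot: [0.0, 0.955, 0.295, 0.0]
force: [-1.4, 0.2, 5.4]
opening: 0.0171
grip_force: 59.4
```

Call:
{"name": "play_rows", "arguments": {
  "targets": [
    {"x": 0, "y": 0, "z": -1.5, "rx": 0, "ry": 0, "rz": 0},
    {"x": 0, "y": 0, "z": -3, "rx": 0, "ry": 0, "rz": 0},
    {"x": 0, "y": 0, "z": -3, "rx": 0, "ry": 0, "rz": 0},
    {"x": -3.14, "y": 3.22, "z": 0, "rx": 0, "ry": 0, "rz": 0},
    {"x": -3.14, "y": 3.22, "z": 0, "rx": 0, "ry": 0, "rz": 0},
    {"x": -3.14, "y": 3.22, "z": 0, "rx": 0, "ry": 0, "rz": 0},
    {"x": -3.14, "y": 3.22, "z": 0, "rx": 0, "ry": 0, "rz": 0},
    {"x": -3.14, "y": 3.22, "z": 0, "rx": 0, "ry": 0, "rz": 0},
    {"x": -3.14, "y": 3.22, "z": 0, "rx": 0, "ry": 0, "rz": 0},
    {"x": -3.14, "y": 3.22, "z": 0, "rx": 0, "ry": 0, "rz": 0}
  ]
}}

```text
time: 7.8
tool_pos: [0.5754, -0.224, 0.101]
tcp_rot: [0.0, 0.955, 0.295, 0.0]
force: [0.8, -0.7, -2.0]
opening: 0.0169
grip_force: 58.8
```

Call:
{"name": "play_rows", "arguments": {
  "targets": [
    {"x": 0, "y": 0, "z": 0, "rx": 0, "ry": 0, "rz": 0},
    {"x": 0, "y": 0, "z": 0, "rx": 0, "ry": 0, "rz": 0},
    {"x": 0, "y": 0, "z": 0, "rx": 0, "ry": 0, "rz": 0}
  ]
}}

```text
time: 8.18
tool_pos: [0.5758, -0.2216, 0.1004]
tcp_rot: [-0.0, 0.955, 0.296, -0.0]
force: [-0.2, 0.3, -1.5]
opening: 0.0172
grip_force: 58.9
```

Run:
```python
from h import *
p,d=vision.read_camera("side");H,S,V=hsv(p)
cv2.imwrite("pics/g3.png",p[200:480,300:620])
W=np.zeros(H.shape,bool);W[230:440,340:540]=1
br=W&(H>18)&(H<32)&(S>100)&(V>80)
P=maskpts("side",br,d);print("disc z",np.percentile(P[:,2],[5,50,90,97]))
K=P[P[:,2]>np.percentile(P[:,2],90)-.006];c,r=cv2.minEnclosingCircle(np.float32(K[:,:2]*1000));print(c,r)
b=W&(H>100)&(H<130)&(S>120);P=maskpts("side",b,d);print("bar",P.mean(0),axis(P),P[:,2].min(),P[:,2].max(),len(P))
s=sensors.sense();print(s["tool_pos"],s["force"],s["time"])
```

```text
disc z [0.09681343 0.09874925 0.09995991 0.10050118]
(574.9620971679688, -221.9398956298828) 39.57581329345703
bar [ 0.56712371 -0.22718396  0.13080201] 38.25863171262665 0.10231477306238151 0.19241561632678483 859
[ 0.57589318 -0.22155292  0.10039423] [-0.32849564  1.06087309 -2.11116045] 8.225
```

View pics/g3.png

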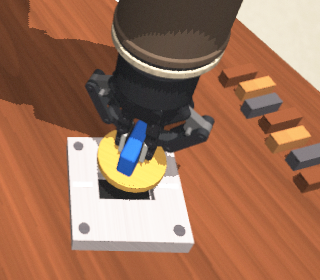

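The die hangs level and centred above the holder: disc at crop (132,158), measured centre (575,-222) mm, disc top 0.099. Its key is about 59° off the slot. I'll lower it onto the face.

Call:
{"name": "play_rows", "arguments": {
  "targets": [
    {"x": 0, "y": 0, "z": 2, "rx": 0, "ry": 0, "rz": 0},
    {"x": 0, "y": 0, "z": 1.5, "rx": 0, "ry": 0, "rz": 0},
    {"x": 0, "y": 0, "z": 0.6, "rx": 0, "ry": 0, "rz": 0},
    {"x": 0, "y": 0, "z": 0.1, "rx": 0, "ry": 0, "rz": 0},
    {"x": 0, "y": 0, "z": 0.1, "rx": 0, "ry": 0, "rz": 0},
    {"x": 0, "y": 0, "z": 0, "rx": 0, "ry": 0, "rz": 0}
  ]
}}

```text
time: 8.98
tool_pos: [0.5759, -0.2226, 0.0576]
tcp_rot: [0.0, 0.955, 0.295, 0.0]
force: [-0.6, 0.2, -2.2]
opening: 0.0171
grip_force: 59.0
```

Call:
{"name": "play_rows", "arguments": {
  "targets": [
    {"x": 0, "y": 0, "z": 0.1, "rx": 0, "ry": 0, "rz": 0},
    {"x": 0, "y": 0, "z": 0, "rx": 0, "ry": 0, "rz": 0}
  ]
}}

```text
time: 9.22
tool_pos: [0.5757, -0.2226, 0.0563]
tcp_rot: [0.0, 0.955, 0.295, 0.0]
force: [-0.1, 0.9, -2.8]
opening: 0.0165
grip_force: 59.0
```

Call:
{"name": "play_rows", "arguments": {
  "targets": [
    {"x": 0, "y": 0, "z": 0.1, "rx": 0, "ry": 0, "rz": 0},
    {"x": 0, "y": 0, "z": 0, "rx": 0, "ry": 0, "rz": 0}
  ]
}}

```text
time: 9.48
tool_pos: [0.5758, -0.2226, 0.0555]
tcp_rot: [0.0, 0.955, 0.295, 0.0]
force: [-1.9, -0.1, 3.5]
opening: 0.017
grip_force: 59.7
```

Call:
{"name": "play_rows", "arguments": {
  "targets": [
    {"x": 0, "y": 0, "z": 0.05, "rx": 0, "ry": 0, "rz": 0},
    {"x": 0, "y": 0, "z": 0, "rx": 0, "ry": 0, "rz": 0}
  ]
}}

```text
time: 9.72
tool_pos: [0.5758, -0.2226, 0.0554]
tcp_rot: [0.0, 0.955, 0.295, 0.0]
force: [-3.4, 1.4, 12.3]
opening: 0.0168
grip_force: 61.1
```

Call:
{"name": "play_rows", "arguments": {
  "targets": [
    {"x": 0, "y": 0, "z": 0, "rx": 0, "ry": 0, "rz": 0.1},
    {"x": 0, "y": 0, "z": 0, "rx": 0, "ry": 0, "rz": 0.1},
    {"x": 0, "y": 0, "z": 0, "rx": 0, "ry": 0, "rz": 0.1},
    {"x": 0, "y": 0, "z": 0, "rx": 0, "ry": 0, "rz": 0.1},
    {"x": 0, "y": 0, "z": 0, "rx": 0, "ry": 0, "rz": 0.1},
    {"x": 0, "y": 0, "z": 0, "rx": 0, "ry": 0, "rz": 0}
  ]
}}

```text
time: 10.48
tool_pos: [0.5764, -0.2228, 0.0553]
tcp_rot: [0.0, 0.999, 0.049, 0.001]
force: [0.4, -0.5, 7.3]
opening: 0.0172
grip_force: 60.2
```

Call:
{"name": "play_rows", "arguments": {
  "targets": [
    {"x": 0, "y": 0, "z": 0.02, "rx": 0, "ry": 0, "rz": 0.1},
    {"x": 0, "y": 0, "z": 0, "rx": 0, "ry": 0, "rz": 0.1},
    {"x": 0, "y": 0, "z": 0.02, "rx": 0, "ry": 0, "rz": 0.08},
    {"x": 0, "y": 0, "z": 0.02, "rx": 0, "ry": 0, "rz": 0.08},
    {"x": 0, "y": 0, "z": 0.02, "rx": 0, "ry": 0, "rz": 0.08},
    {"x": 0, "y": 0, "z": 0, "rx": 0, "ry": 0, "rz": 0.05},
    {"x": 0, "y": 0, "z": 0, "rx": 0, "ry": 0, "rz": 0}
  ]
}}

```text
time: 11.35
tool_pos: [0.5756, -0.2225, 0.0538]
tcp_rot: [-0.0, 0.981, -0.194, -0.0]
force: [0.3, -0.5, -2.0]
opening: 0.017
grip_force: 59.0
```

The load has come off and the tool has dropped below the face level, so the key is entering the slot. I'll follow it down.

Call:
{"name": "play_rows", "arguments": {
  "targets": [
    {"x": 0, "y": 0, "z": 0.1, "rx": 0, "ry": 0, "rz": 0.04},
    {"x": 0, "y": 0, "z": 0.2, "rx": 0, "ry": 0, "rz": 0},
    {"x": 0, "y": 0, "z": 0.2, "rx": 0, "ry": 0, "rz": 0},
    {"x": 0, "y": 0, "z": 0.2, "rx": 0, "ry": 0, "rz": 0},
    {"x": 0, "y": 0, "z": 0.15, "rx": 0, "ry": 0, "rz": 0},
    {"x": 0, "y": 0, "z": 0, "rx": 0, "ry": 0, "rz": 0}
  ]
}}

```text
time: 12.1
tool_pos: [0.5756, -0.2225, 0.0452]
tcp_rot: [-0.0, 0.977, -0.213, -0.0]
force: [0.6, 1.1, -2.6]
opening: 0.017
grip_force: 59.0
```

Call:
{"name": "play_rows", "arguments": {
  "targets": [
    {"x": 0, "y": 0, "z": 0.1, "rx": 0, "ry": 0, "rz": 0},
    {"x": 0, "y": 0, "z": 0.06, "rx": 0, "ry": 0, "rz": 0},
    {"x": 0, "y": 0, "z": 0, "rx": 0, "ry": 0, "rz": 0}
  ]
}}

```text
time: 12.48
tool_pos: [0.5756, -0.2225, 0.0438]
tcp_rot: [0.0, 0.977, -0.213, -0.0]
force: [-0.3, -0.9, -2.7]
opening: 0.0168
grip_force: 59.0
```

Call:
{"name": "play_rows", "arguments": {
  "targets": [
    {"x": 0, "y": 0, "z": 0.06, "rx": 0, "ry": 0, "rz": 0},
    {"x": 0, "y": 0, "z": 0, "rx": 0, "ry": 0, "rz": 0}
  ]
}}

```text
time: 12.72
tool_pos: [0.5758, -0.2225, 0.0435]
tcp_rot: [0.0, 0.977, -0.213, 0.0]
force: [-1.6, 2.0, 3.8]
opening: 0.0171
grip_force: 59.7
```

Contact came at exactly 12 mm below the face-resting height, so the die is home. Now I'll release and retreat.

Call:
{"name": "play_rows", "arguments": {
  "targets": [
    {"x": 0, "y": 0, "z": 0, "rx": 0, "ry": 0, "rz": 0},
    {"x": 0, "y": 0, "z": 0, "rx": 0, "ry": 0, "rz": 0},
    {"x": 0, "y": 0, "z": 0, "rx": 0, "ry": 0, "rz": 0},
    {"x": 0, "y": 0, "z": 0, "rx": 0, "ry": 0, "rz": 0},
    {"x": 0, "y": 0, "z": -1, "rx": 0, "ry": 0, "rz": 0},
    {"x": 0, "y": 0, "z": -3, "rx": 0, "ry": 0, "rz": 0},
    {"x": 0, "y": 0, "z": -5, "rx": 0, "ry": 0, "rz": 0},
    {"x": 0, "y": 0, "z": -5, "rx": 0, "ry": 0, "rz": 0},
    {"x": 0, "y": 0, "z": 0, "rx": 0, "ry": 0, "rz": 0},
    {"x": 0, "y": 0, "z": 0, "rx": 0, "ry": 0, "rz": 0}
  ],
  "hand": 6
}}

```text
time: 13.98
tool_pos: [0.5755, -0.2224, 0.1834]
tcp_rot: [0.0, 0.977, -0.213, 0.0]
force: [-0.8, -0.9, -0.5]
opening: 0.0601
grip_force: 0.0
```

Run:
```python
from h import *
p,d=vision.read_camera("side");H,S,V=hsv(p)
cv2.imwrite("pics/g4.png",p)
W=np.zeros(H.shape,bool);W[300:460,340:520]=1
P=maskpts("side",W&(H>18)&(H<32)&(S>100)&(V>80),d);print("disc z",np.percentile(P[:,2],[10,50,90]))
T=P[P[:,2]>.036];print(np.linalg.lstsq(np.c_[T[:,:2],np.ones(len(T))],T[:,2],rcond=None)[0])
P=maskpts("side",W&(H>100)&(H<130)&(S>120),d);T=P[P[:,2]>.072];print("bar",P[:,2].max(),rect(T),axis(T))
s=sensors.sense();print(s["tool_pos"],s["force"],s["time"])
```

```text
disc z [0.04041437 0.04181972 0.04325694]
[ 0.00839218 -0.00386831  0.03617158]
bar 0.07993339189859532 (array([ 575. , -222.9]), array([18.3, 54.7]), 65.9) 155.47843425943836
[ 0.57509349 -0.22227227  0.18259526] [-0.82230773  0.23340101 -0.42374775] 14.025
```

View pics/g4.png

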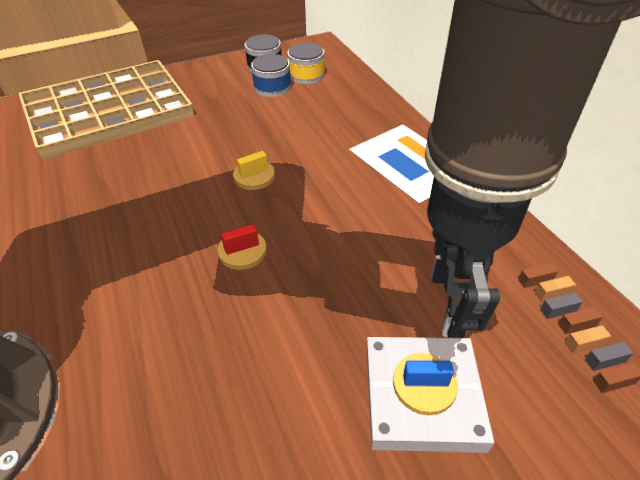

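The blue die is seated at (427,380): disc top at 0.042, flat, bar in line with the slot. Red (241,246) and yellow (253,170) are unmoved, and the gripper is clear.

```bash
python3 -c "
from station import ctrl; print(ctrl.finish_job())"
```

```text
the job is handed in; nothing more can be done
None
```

The blue die is seated flat in the holder and released, with red and yellow left standing where they were; I set it on the face about 59° off the slot, turned it under light pressure until the key dropped, and handed the job in at about 14 s.

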